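# Clip the cupboard key onto the snap hook

## Robot

A 6-joint arm with a two-finger parallel gripper is mounted at the origin on the work surface. World frame = base frame: x ahead of the robot, y to its left, z up, the work surface at z = 0. Lengths are in m, angles in rad, forces in N, time in s.
With the tool pointing down it reaches from about 0.35 to 1 m from the base axis. Payload 7.1 kg.
Tool frame: the origin (TCP) lies midway between the tips of the shut fingers; the grasp point (between the pads) lies env.grip_depth behind it (env.grip_depth is the distance from the TCP to the grasp point, in m); z points along the fingers, y is the line along which they close (so a half turn about z gives the same grasp; the last joint's range is limited). The gripper opens to 85 mm and grips with 20 to 120 N. Pads are 22 mm wide; open, the fingers measure 114 mm over their backs; the gripper's body (76 mm by 85 mm) begins 54 mm behind the grasp point. The pads swing forward as they close: fully open they stand 13 mm farther back than shut.
Start: joints at [-1.198, 0.423, 1.63, -0, 1.089, -0.019], TCP at [0.239, -0.578, 0.231] pointing down, gripper open.
Joint ranges: [-3, 3], [-0.9, 2.11], [0.09, 2.58], [-1.31, 4.45], [0.11, 2.69], [-2.54, 2.54]. Speed limits (rad/s): [2.39, 2.39, 3.01, 3.14, 3.14, 3.14].

## Interface

Orientations are given as [roll, pitch, yaw] about the fixed x, y, z axes, in that order (R = Rz(yaw) Ry(pitch) Rx(roll)).
In Python, from bench import env, eyes gives the robot as it stands. The module is installed in compiled form; this text tells all that it offers.
- The arm moves only by the tool send_rows, never from a script. Its argument "steps" is a list of rows, each an object of numbers: "hand": the finger opening in m, from 0 to 0.0854; "x", "y", "z": the shift along the tool's x, y, z in m; "yaw": the turn about the tool's z in degrees. In form: [{"hand": .., "x": .., "y": .., "z": .., "yaw": ..}, ...]. A call has 1 to 8 rows; each row shifts and turns the commanded pose from where the row before left it, along the tool's axes as they then stand; what a row does not reach is not made up. A row lasts 1/12 s, in which the tool goes at most 41.7 mm and 7.16 degrees, less where a joint would pass 70% of its speed; a pose out of reach is approached as far as the arm can. A call is refused whole if a number of a shift passes 0.0417 or a number of a turn 7.16, either way. A call with a gripper value outside its range is refused whole. The fingers move at their own pace and stop on an object; the grip force is fixed at half the most. Time passes only in rows, so rows that do not move let the fingers close. It gives the time, the measured TCP pose, the force, the opening and the grip force at its end, in the units of the state.
- env.observe(): the state, without advancing time (a new reading comes with each control period).
- eyes.snapshot(name): name is "side" or "top" or "wrist"; returns the picture (480x640x3 uint8, red, green, blue); there is no depth.
- eyes.calibration(name): a dict with "fov_y" (degrees; the focal length in pixels is half the picture's height over the tangent of half this angle, whatever the lens; pixels are square), "cx", "cy" (the principal point, pixels), "R" (3x3) and "t" (3): a world point X has camera coordinates R X + t. Camera axes: x right, y down, z forward; pixel columns grow to the right and rows downward; lengths in m; the calibration is good to about 2 mm. A picture is of the moment at which its call begins: read the wrist's pose just before it. calibration takes no time and is no camera call; for the wrist camera it gives the pose at the moment of the call.
- env.job_done(): hands the job in; it is judged then, once.
The state is a dict: "time": time; "qpos": joint angles; "joint_vel": joint speeds; "joint_torque": joint torques, N m; "tcp_pos": TCP position; "orientation": TCP orientation; "ft_force": force on the tool from outside, world axes, zero at the start; "ft_torque": the same for the moment, N m; "finger_gap": opening from 0.0 (shut) to 1.0 (fully open); "finger_force": force on a finger pad.
Only numpy, scipy, OpenCV 4.12 (cv2) and the standard library are available. Lean on these libraries where they do the work, as an engineer would, in place of code of your own. Each camera call takes 0.05 s, during which the arm holds its last target. There are 200 camera calls.

## Task

Pick up the red cupboard key and hang it up on the snap hook of the wooden stand: push its steel ring inward against the brass gate until the ring has passed through and the gate snaps shut behind it, then let go so that the key hangs freely by its ring. The hook's height is not known exactly, so feel your way gently, never pushing on the hook with more than 15 N, and leave the glue bottle, the glue stick and the pencil cup where they stand.

Things in the scene. Friction and masses are not known exactly. Their poses are not given: they have to be found in the camera images.
- key: Cupboard key, about 70 g, flat on the table: red wooden grip 70 long (x), 18 wide (y), 24 high (z); round steel ring at its +x end; steel key blade 8 thick, 37 long, at its -x end. Origin: centre of the grip's underside; x points from blade to ring. The ring does not swivel: it is fixed in the key's xy plane, 12 above the underside; bar 5 thick, 39 inside, 49 outside.
- ring_front (a point): Centre of the ring's bar at its end farthest from the grip: 79 mm from the key's origin along x, 12 above the underside; straight over 9 mm there.
- ring_centre (a point): Centre of the ring, 57 mm from the key's origin along x, 12 above its underside.
- stand: Fixed wooden stand: base 150 x 130 x 15, post 24 x 30, 324 high, its near face at x = +60. A steel snap hook is clamped to the post and reaches out to -x, its loop upright in the stand's xz plane (y = 0). Its mouth, shut by a brass gate, looks to -x: a ring enters moving along +x. Origin: on the table top below the gate; z up.
- hook_mid (a point): On the stand, 215 mm above its origin: the gate's pivot if the hook sat at middle height. The hook was clamped by hand up to 25 mm higher or lower, which is NOT measured: find it by feel or eye. From the true pivot: gate a brass bar 5 thick rising 34 at x = 0; hook's top a level bar, upper side 49.5 above, from x = 10 to 32; inside of the spine at x = +38, inside bottom of the loop 9 below.
- mouth_mid (a point): On the stand, 30 mm above hook_mid: middle of the passable mouth if the hook sat at middle height (same unmeasured 25 mm up or down). The nose (8 mm steel bar) roofs the mouth, underside 35 above the true pivot, reaching forward to x = -14. The ring's bar passes only with its centre 28 to 33 above the true pivot, just under the nose; pushed 18 to 31 beyond x = 0 it slips behind the gate.
- gate (a joint): Angle of the sprung brass gate: 0 shut, 0.80 rad fully pressed. Hinged at its lower end; swings inward only (tip goes to +x and down) and springs back. At its tip it takes about 2.5 N to start and 5 N fully open; much more near the pivot, where it cannot be opened.
- glue_bottle: White glue bottle, 44 diameter x 110 high, loose. Origin: centre of its underside.
- glue_stick: Yellow glue stick, 30 diameter x 90 high, loose. Origin: centre of its underside.
- pencil_cup: Blue cup of pencils, 76 diameter, 90 high (pencils to 125), loose. Origin: centre of its underside.
Things that resemble listed ones, but are neither listed nor needed, are in the scene too. Of the things that look like the key, the middle-sized one is meant.

How it is judged:
By the outcome, as a careful person would: the job done as asked, in the order asked, and still so for the second after the job is handed in, with the robot touching nothing.
It also fails if it takes over 69 s, if anything falls off the work surface, if the arm or the gripper's body presses on something with over 40 N, if the wrist force passes 120 N, or if a joint passes its speed limit or range.

## Working session

There is one attempt and no reset: what is moved stays moved. The work goes in short steps, Python scripts to look and compute and a tool call to move; the robot and the scene stay as the last step left them, time stands still between calls to the robot, and variables do not carry over. Pictures are saved under pics/ and viewed, at most 10 in all, crops included, and the job is handed in when it is done.

Besides the shell and the picture viewer there is one more tool, called by a JSON object that holds its "api" and its "payload", one argument or row to a line. send_rows: Moves the arm, as the interface text tells. Its arguments: {"type":"object","properties":{"steps":{"type":"array"}},"required":["steps"]}

```bash
mkdir -p pics
python3 - <<'E'
from bench import env, eyes
import cv2, numpy as np
s=env.observe(); print({k:np.round(v,3) for k,v in s.items()}, env.grip_depth)
for n in("side","top"):
    im=eyes.snapshot(n); cv2.imwrite(f"pics/{n}0.png",im[...,::-1]); c=eyes.calibration(n); print(n,c)
E
```

```text
{'time': np.float64(0.0), 'qpos': array([-1.198,  0.424,  1.631,  0.   ,  1.089, -0.019]), 'joint_vel': array([-0.   , -0.001, -0.001,  0.001, -0.002, -0.   ]), 'joint_torque': array([-2.0000e-03, -5.5739e+01, -2.8175e+01, -0.0000e+00,  7.0000e-03,
       -0.0000e+00]), 'tcp_pos': array([ 0.238, -0.577,  0.231]), 'orientation': array([-3.14 , -0.   ,  0.392]), 'ft_force': array([ 0.404,  0.382, -0.679]), 'ft_torque': array([ 0.011, -0.007, -0.02 ]), 'finger_force': np.float64(0.0), 'finger_gap': np.float64(0.998)} 0.0187
side {'fov_y': 57.37619478905639, 'cx': 320.9100613927042, 'cy': 248.62187718180684, 'R': array([[ 0.97915429, -0.20211301, -0.02017919],
       [-0.16457155, -0.73118331, -0.6620326 ],
       [ 0.11905072,  0.65155299, -0.74920333]]), 't': array([-0.54913446,  0.16915537,  0.94546311])}
top {'fov_y': 42.21915967378702, 'cx': 323.0613316554288, 'cy': 252.59353495154713, 'R': array([[-0.00754401, -0.99994868,  0.00676273],
       [-0.9936292 ,  0.0067355 , -0.11249735],
       [ 0.11244603, -0.00756832, -0.99362901]]), 't': array([-0.06856611,  0.57895179,  1.58371549])}
```

View pics/top0.png

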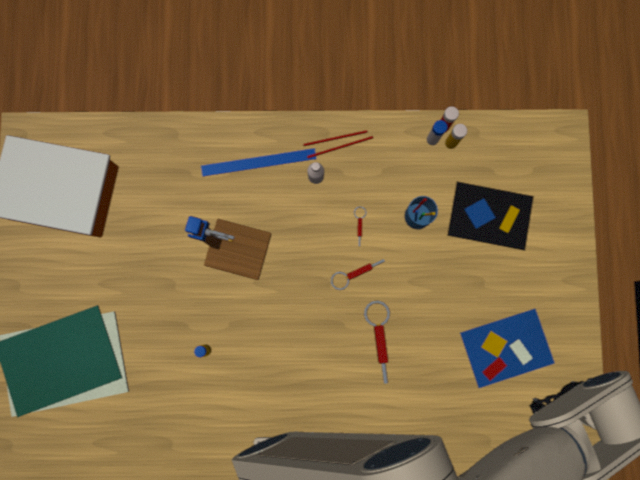

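View pics/side0.png

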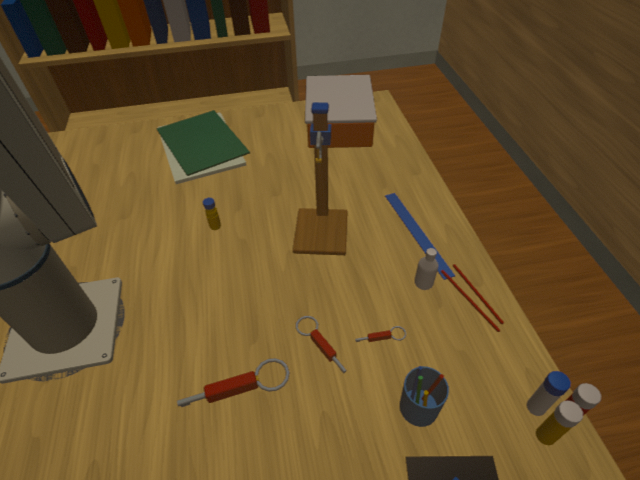

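Three key-like things are in the top view: small at (360,225), middle-sized at (360,271) and large at (380,345). In the side view they are at (380,336), (322,345) and (232,387). The one meant is the middle-sized, with its ring at top (341,281) and side (307,326). The stand base is at top (238,249), and its hook points to image right from the post at (205,232). Next I measure and confirm.

```bash
cat > h.py <<'E'
from bench import env, eyes
import cv2, numpy as np
def ray(n,uv,c=None):
    c=c or eyes.calibration(n); f=240/np.tan(np.radians(c["fov_y"]/2))
    d=c["R"].T@np.array([(uv[0]-c["cx"])/f,(uv[1]-c["cy"])/f,1]); return -c["R"].T@c["t"], d/np.linalg.norm(d)
def onz(n,uv,z,c=None):
    o,d=ray(n,uv,c); return o+d*(z-o[2])/d[2]
def proj(n,X,c=None):
    c=c or eyes.calibration(n); f=240/np.tan(np.radians(c["fov_y"]/2)); p=c["R"]@np.asarray(X)+c["t"]
    return np.array([c["cx"]+f*p[0]/p[2],c["cy"]+f*p[1]/p[2]])
def red(im):
    h=cv2.cvtColor(im,cv2.COLOR_RGB2HSV); return (((h[...,0]<6)|(h[...,0]>174))&(h[...,1]>170)&(h[...,2]>60)).astype(np.uint8)
def blobs(m,amin=30):
    n,l,st,ce=cv2.connectedComponentsWithStats(m); return [(st[i],ce[i],l==i) for i in range(1,n) if st[i][4]>=amin]
E
python3 - <<'E'
from h import *
t=cv2.imread("pics/top0.png")[...,::-1]; s=cv2.imread("pics/side0.png")[...,::-1]
for n,im in(("top",t),("side",s)):
    for st,ce,m in blobs(red(im)):
        r=cv2.minAreaRect(np.argwhere(m)[:,::-1].astype(np.float32)); P=onz(n,ce,.02)
        b=cv2.boxPoints(r); W=[onz(n,p,.02)[:2] for p in b]
        print(n,st,ce.round(1),P.round(4),"sides",np.round([np.linalg.norm(W[0]-W[1]),np.linalg.norm(W[1]-W[2])],3))
for n,uvs in(("top",[(219,219),(271,235),(259,279),(205,264)]),("side",[(299,210),(348,211),(346,254),(294,251)])):
    print(n,"base top",[onz(n,u,.015)[:2].round(3).tolist() for u in uvs])
print("ring c",onz("top",(341,281),.012),onz("side",(307,326),.012))
a=cv2.resize(t[240:300,320:400],None,fx=5,fy=5,interpolation=2); b=cv2.resize(s[90:260,280:360],None,fx=3.5,fy=3.5,interpolation=2)
d=cv2.resize(t[205:285,180:280],None,fx=4,fy=3.75,interpolation=2)
o=np.zeros((600,690,3),np.uint8); o[:300,:400]=a;o[300:,:400]=d;o[:595,405:685]=b
cv2.imwrite("pics/c1.png",o[...,::-1])
E
```

```text
top [305 131  62  14  81] [335.6 137.6] [ 0.8896 -0.1088  0.02  ] sides [0.167 0.003]
top [309 137  63  20  82] [340.1 146.6] [ 0.8648 -0.1204  0.02  ] sides [0.174 0.004]
top [358 219   4  17  49] [359.2 227.3] [ 0.6464 -0.1686  0.02  ] sides [0.008 0.043]
top [348 264  24  15 130] [359.5 271.1] [ 0.5306 -0.1677  0.02  ] sides [0.065 0.014]
top [375 326  12  37 297] [380.6 343.9] [ 0.3417 -0.2194  0.02  ] sides [0.021 0.094]
top [484 358  22  22 226] [494.1 368.4] [ 0.2773 -0.5105  0.02  ] sides [0.055 0.026]
side [205 384  14  10  41] [211.2 388.8] [ 0.3057 -0.2165  0.02  ] sides [0.023 0.014]
top base top [[0.672, 0.201], [0.628, 0.064], [0.512, 0.095], [0.552, 0.237]]
side base top [[0.55, 0.233], [0.675, 0.2], [0.634, 0.057], [0.514, 0.094]]
ring c [ 0.5055583  -0.11932686  0.012     ] [ 0.50728783 -0.11599553  0.012     ]
```

View pics/c1.png

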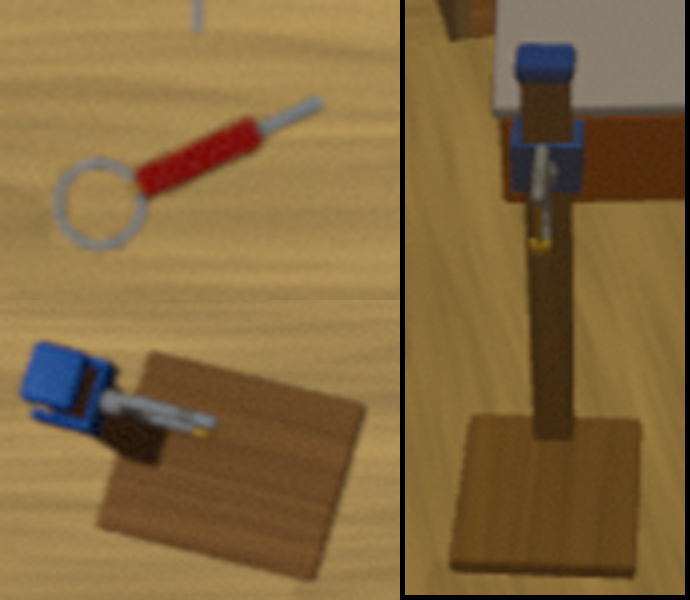

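The crop confirms it: red grip with a ring of about 47 mm (18.4 px) outer diameter at top (341,281), blade to the upper right. The hook is seen edge-on at side (318,135), with its brass gate end at about (318,160). I turn the tool first.

{"api": "send_rows", "payload": {
  "steps": [
    {"yaw":-7.16,"hand":0.0854},
    {"yaw":-7.16},
    {"yaw":-7.16},
    {"yaw":-7.16},
    {"yaw":-7.16},
    {"yaw":-7.16},
    {"yaw":-7.16},
    {"yaw":-7.16}
  ]
}}

```text
invalid input
```

{"api": "send_rows", "payload": {
  "steps": [
    {"yaw":-7.16},
    {"yaw":-7.16},
    {"yaw":-7.16},
    {"yaw":-7.16},
    {"yaw":-7.16},
    {"yaw":0}
  ]
}}

```text
invalid input
```

{"api": "send_rows", "payload": {
  "steps": [
    {"hand":0.0854,"x":0,"y":0,"z":0,"yaw":-7.16},
    {"hand":0.0854,"x":0,"y":0,"z":0,"yaw":-7.16},
    {"hand":0.0854,"x":0,"y":0,"z":0,"yaw":-7.16},
    {"hand":0.0854,"x":0,"y":0,"z":0,"yaw":-7.16},
    {"hand":0.0854,"x":0,"y":0,"z":0,"yaw":-7.16},
    {"hand":0.0854,"x":0,"y":0,"z":0,"yaw":-7.16},
    {"hand":0.0854,"x":0,"y":0,"z":0,"yaw":-7.16}
  ]
}}

```text
time: 0.68
tcp_pos: [0.2386, -0.5773, 0.2309]
orientation: [-3.141, -0.001, 1.273]
ft_force: [-0.2, -0.5, -0.2]
finger_gap: 1.0
finger_force: 0.0
```

{"api": "send_rows", "payload": {
  "steps": [
    {"hand":0.0854,"x":0,"y":0,"z":0,"yaw":-7.16},
    {"hand":0.0854,"x":0,"y":0,"z":0,"yaw":-7.16},
    {"hand":0.0854,"x":0,"y":0,"z":0,"yaw":-7.16},
    {"hand":0.0854,"x":0,"y":0,"z":0,"yaw":-7.16},
    {"hand":0.0854,"x":0,"y":0,"z":0,"yaw":-7.16},
    {"hand":0.0854,"x":0,"y":0,"z":0,"yaw":-7.16},
    {"hand":0.0854,"x":0,"y":0,"z":0,"yaw":0}
  ]
}}

```text
time: 1.27
tcp_pos: [0.2385, -0.5773, 0.2309]
orientation: [3.142, -0.001, 2.021]
ft_force: [-0.2, 1.1, 0.5]
finger_gap: 1.001
finger_force: 0.0
```

{"api": "send_rows", "payload": {
  "steps": [
    {"hand":0.0854,"x":0.0186,"y":0.0339,"z":0,"yaw":0},
    {"hand":0.0854,"x":0.0186,"y":0.0339,"z":0,"yaw":0},
    {"hand":0.0854,"x":0.0186,"y":0.0339,"z":0,"yaw":0},
    {"hand":0.0854,"x":0.0186,"y":0.0339,"z":0,"yaw":0},
    {"hand":0.0854,"x":0.0186,"y":0.0339,"z":0,"yaw":0},
    {"hand":0.0854,"x":0.0186,"y":0.0339,"z":0,"yaw":0},
    {"hand":0.0854,"x":0.0186,"y":0.0339,"z":0,"yaw":0}
  ]
}}

```text
time: 1.85
tcp_pos: [0.3973, -0.3562, 0.2313]
orientation: [-3.142, -0.0, 2.012]
ft_force: [1.2, -0.4, 0.4]
finger_gap: 1.005
finger_force: 0.0
```

{"api": "send_rows", "payload": {
  "steps": [
    {"hand":0.0854,"x":0.0186,"y":0.0339,"z":0,"yaw":0},
    {"hand":0.0854,"x":0.0186,"y":0.0339,"z":0,"yaw":0},
    {"hand":0.0854,"x":0.0186,"y":0.0339,"z":0,"yaw":0},
    {"hand":0.0854,"x":0.0186,"y":0.0339,"z":0,"yaw":0},
    {"hand":0.0854,"x":0.0186,"y":0.0339,"z":0,"yaw":0},
    {"hand":0.0854,"x":0.0186,"y":0.0339,"z":0,"yaw":0},
    {"hand":0.0854,"x":0,"y":0,"z":0,"yaw":0}
  ]
}}

```text
time: 2.43
tcp_pos: [0.5354, -0.1647, 0.2314]
orientation: [3.139, -0.0, 2.016]
ft_force: [-0.5, -0.1, -0.2]
finger_gap: 1.004
finger_force: 0.0
```

Run:
```python
from h import *
c=eyes.calibration("wrist"); im=eyes.snapshot("wrist"); cv2.imwrite("pics/w1.png",im[...,::-1])
s=env.observe(); print(s["time"],s["tcp_pos"].round(4),s["orientation"].round(4),s["qpos"].round(3)); print("cam",(-c["R"].T@c["t"]).round(4),c["R"][2].round(3))
for st,ce,m in blobs(red(im),200):
    r=cv2.minAreaRect(np.argwhere(m)[:,::-1].astype(np.float32)); W=np.array([onz("wrist",p,.018,c)[:2] for p in cv2.boxPoints(r)])
    print(st,ce.round(1),onz("wrist",ce,.02,c).round(4),W.mean(0).round(4),W.round(4).tolist())
```

```text
2.4833 [ 0.5338 -0.1667  0.2311] [ 3.1412e+00 -2.0000e-04  2.0170e+00] [-0.324  0.327  1.777  0.     1.037 -0.771]
cam [ 0.5015 -0.0954  0.374 ] [ 0.132 -0.273 -0.953]
[  17  127  130   65 4331] [ 80.5 157.3] [ 0.3394 -0.2196  0.02  ] [ 0.3385 -0.2204] [[0.2856, -0.2415], [0.2877, -0.2104], [0.3901, -0.1989], [0.3905, -0.2307]]
[ 305  158   20   80 1514] [314.2 196.9] [ 0.5307 -0.1659  0.02  ] [ 0.5318 -0.1676] [[0.5096, -0.1394], [0.5241, -0.1325], [0.5545, -0.1956], [0.5391, -0.2029]]
[405 235  50  36 703] [429.1 253. ] [ 0.6463 -0.1679  0.02  ] [ 0.6469 -0.1684] [[0.6222, -0.1743], [0.6215, -0.1612], [0.6713, -0.1624], [0.6725, -0.1757]]
[612 311  28  69 453] [627.  348.4] [ 0.8703 -0.1708  0.02  ] [ 0.872  -0.1692] [[0.879, -0.2053], [0.8569, -0.1334], [0.8647, -0.133], [0.8873, -0.2052]]
[400 421  17  42 255] [407.8 441.4] [ 0.7322 -0.361   0.02  ] [ 0.7337 -0.3633] [[0.7121, -0.344], [0.7173, -0.339], [0.7554, -0.3826], [0.7501, -0.3878]]
```

View pics/w1.png

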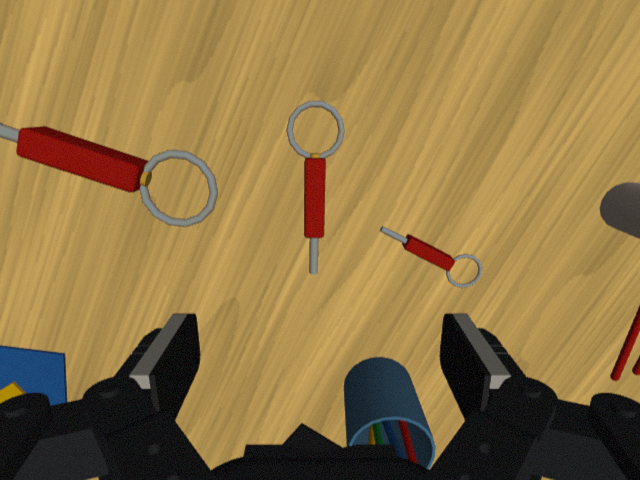

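The wrist view shows the middle key at (314,197), its ring at (315,130), and the grip measures 70 x 17 mm. All consistent, so I descend to grasp 10 mm behind the grip's centre.

{"api": "send_rows", "payload": {
  "steps": [
    {"hand":0.055,"x":-0.0099,"y":-0.0022,"z":0.035,"yaw":0},
    {"hand":0.055,"x":0,"y":0,"z":0.04,"yaw":0},
    {"hand":0.055,"x":0,"y":0,"z":0.04,"yaw":0},
    {"hand":0.055,"x":0,"y":0,"z":0.035,"yaw":0},
    {"hand":0.055,"x":0,"y":0,"z":0.03,"yaw":0},
    {"hand":0.055,"x":0,"y":0,"z":0.02,"yaw":0},
    {"hand":0.055,"x":0,"y":0,"z":0,"yaw":0},
    {"hand":0.055,"x":0,"y":0,"z":0,"yaw":0}
  ]
}}

```text
time: 3.15
tcp_pos: [0.5332, -0.1798, 0.0305]
orientation: [-3.139, -0.002, 2.014]
ft_force: [-0.4, 0.7, 0.9]
finger_gap: 0.641
finger_force: 0.0
```

{"api": "send_rows", "payload": {
  "steps": [
    {"hand":0.055,"x":0,"y":0,"z":0.015,"yaw":0},
    {"hand":0.055,"x":0,"y":0,"z":0.01,"yaw":0},
    {"hand":0.055,"x":0,"y":0,"z":0,"yaw":0},
    {"hand":0.03,"x":0,"y":0,"z":0,"yaw":0},
    {"hand":0.0,"x":0,"y":0,"z":0,"yaw":0},
    {"hand":0.0,"x":0,"y":0,"z":0,"yaw":0},
    {"hand":0.0,"x":0,"y":0,"z":0,"yaw":0},
    {"hand":0.0,"x":0,"y":0,"z":0,"yaw":0}
  ]
}}

```text
time: 3.82
tcp_pos: [0.5353, -0.1797, 0.0076]
orientation: [3.14, 0.001, 2.016]
ft_force: [-0.3, 0.1, 6.5]
finger_gap: 0.195
finger_force: 59.1
```

{"api": "send_rows", "payload": {
  "steps": [
    {"hand":0.0,"x":0,"y":0,"z":-0.02,"yaw":0},
    {"hand":0.0,"x":0,"y":0,"z":-0.04,"yaw":0},
    {"hand":0.0,"x":0,"y":0,"z":-0.04,"yaw":0},
    {"hand":0.0,"x":0,"y":0,"z":-0.04,"yaw":0},
    {"hand":0.0,"x":0,"y":0,"z":-0.04,"yaw":0},
    {"hand":0.0,"x":0,"y":0,"z":-0.02,"yaw":0},
    {"hand":0.0,"x":0,"y":0,"z":0,"yaw":0}
  ]
}}

```text
time: 4.4
tcp_pos: [0.5374, -0.1804, 0.2125]
orientation: [3.134, 0.007, 2.016]
ft_force: [1.6, -0.3, -0.6]
finger_gap: 0.198
finger_force: 58.4
```

Run:
```python
from h import *
s=env.observe(); print(s["time"],s["tcp_pos"].round(4),s["ft_force"].round(2),s["finger_gap"])
t=cv2.imread("pics/top0.png")[...,::-1]; sd=cv2.imread("pics/side0.png")[...,::-1]
def tri(a,b):
    (o1,d1),(o2,d2)=ray("top",a),ray("side",b); A=np.stack([d1,-d2],1); k=np.linalg.lstsq(A,o2-o1,rcond=None)[0]
    p,q=o1+k[0]*d1,o2+k[1]*d2; return ((p+q)/2).round(4),round(np.linalg.norm(p-q),4)
def yel(im,x0,x1,y0,y1):
    h=cv2.cvtColor(im,cv2.COLOR_RGB2HSV)[y0:y1,x0:x1]; m=(h[...,0]>15)&(h[...,0]<35)&(h[...,1]>150)&(h[...,2]>110); p=np.argwhere(m); return p[:,::-1]+[x0,y0]
a=yel(t,222,240,230,246); b=yel(sd,312,326,145,168)
print(a.tolist(),b.tolist())
if len(a) and len(b): print("gate",tri(a.mean(0),b.mean(0)))
print("nose tip", tri((232.5,237.5),(318.2,155)))
print("post foot near face",onz("side",(322.3,215.1),.015))
c=eyes.calibration("wrist"); im=eyes.snapshot("wrist"); cv2.imwrite("pics/w2.png",im[...,::-1])
for st,ce,m in blobs(red(im),1500): print(st,ce.round(1))
# proj of expected key points
R=cv2.Rodrigues(np.array([0,0,s["orientation"][2]]))[0]
zp=s["tcp_pos"][2]+.006
for k in(0,.057,.079): print(k,proj("wrist",[*(s["tcp_pos"]+R@[.010+k,0,0])[:2],zp],c).round(1))
cv2.imwrite("pics/c2.png",np.hstack([cv2.resize(im[150:480,200:440],(436,600)),cv2.resize(sd[110:175,300:340],(364,592))[:592]][i] if 0 else cv2.resize(x,(390,590)) for i,x in enumerate([im[120:480,190:430],sd[115:180,297:340]]))[...,::-1])
```

```text
4.4 [ 0.5374 -0.1804  0.2125] [ 1.56 -0.25 -0.56] 0.1983065607403467
[[238, 237], [238, 238], [229, 239], [229, 240], [230, 240], [231, 240], [229, 241], [230, 241], [237, 241]] [[312, 148], [313, 148], [312, 149], [313, 149], [312, 150], [313, 150], [313, 151], [313, 152], [312, 154], [313, 154], [312, 155], [312, 156], [313, 156], [312, 157], [316, 158], [312, 159], [313, 159], [316, 159], [317, 159], [319, 159], [320, 159], [312, 160], [316, 160], [317, 160], [318, 160], [319, 160], [320, 160], [313, 162], [312, 164], [314, 164], [314, 165], [313, 166], [314, 166], [313, 167], [314, 167]]
gate (array([0.5818, 0.1331, 0.2505]), np.float64(0.0053))
nose tip (array([0.5881, 0.1318, 0.257 ]), np.float64(0.0009))
post foot near face [0.60613208 0.20017008 0.015     ]
[   0  107  139   69 4997] [ 67.2 139. ]
[ 295  199   54  191 9572] [320.3 291.7]
0 [321.2 300. ]
0.057 [321.3 138.1]
0.079 [321.3  63.5]Traceback (most recent call last):
  File "<stdin>", line 20, in <module>
    return _arrays_for_stack_dispatcher(tup)
    raise TypeError('arrays to stack must be passed as a "sequence" type '
                    'such as list or tuple.')
TypeError: arrays to stack must be passed as a "sequence" type such as list or tuple.
```

Run:
```python
from h import *
im=cv2.imread("pics/w2.png"); sd=cv2.imread("pics/side0.png")
cv2.imwrite("pics/c2.png",cv2.hconcat([cv2.resize(im[20:440,190:450],(365,590)),cv2.resize(sd[115:180,297:343],(418,590),interpolation=2)]))
def tri(a,b):
    (o1,d1),(o2,d2)=ray("top",a),ray("side",b); A=np.stack([d1,-d2],1); k=np.linalg.lstsq(A,o2-o1,rcond=None)[0]
    p,q=o1+k[0]*d1,o2+k[1]*d2; return ((p+q)/2).round(4),round(np.linalg.norm(p-q),4)
print(tri((230,240.2),(318.3,159.5)))
```

```text
(array([0.5869, 0.1397, 0.2393]), np.float64(0.0041))
```

View pics/c2.png

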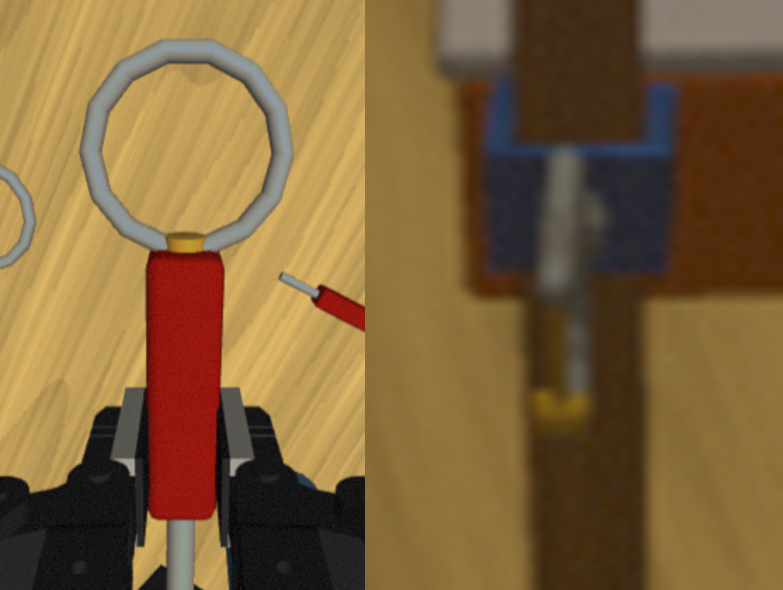

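The key sits straight in the jaws: ring centre at w2 (323,127) and front bar at about (323,56), so ring_front is about 91 mm ahead of the TCP. In the side view the nose tip is at about (318,147) and the brass foot at (319,159). Next I turn to the stand's heading of about 74° and approach.

{"api": "send_rows", "payload": {
  "steps": [
    {"hand":0.0,"x":0,"y":0,"z":0,"yaw":7},
    {"hand":0.0,"x":0,"y":0,"z":0,"yaw":7},
    {"hand":0.0,"x":0,"y":0,"z":0,"yaw":7},
    {"hand":0.0,"x":0,"y":0,"z":0,"yaw":7},
    {"hand":0.0,"x":0,"y":0,"z":0,"yaw":7},
    {"hand":0.0,"x":0,"y":0,"z":0,"yaw":6.5},
    {"hand":0.0,"x":0,"y":0,"z":0,"yaw":0}
  ]
}}

```text
time: 5.03
tcp_pos: [0.5332, -0.1789, 0.2045]
orientation: [-3.138, -0.0, 1.288]
ft_force: [-0.0, -0.4, -0.3]
finger_gap: 0.195
finger_force: 58.4
```

{"api": "send_rows", "payload": {
  "steps": [
    {"hand":0.0,"x":0.034,"y":-0.0065,"z":0,"yaw":0},
    {"hand":0.0,"x":0.034,"y":-0.0065,"z":0,"yaw":0},
    {"hand":0.0,"x":0.034,"y":-0.0065,"z":0,"yaw":0},
    {"hand":0.0,"x":0.034,"y":-0.0065,"z":0,"yaw":0},
    {"hand":0.0,"x":0.034,"y":-0.0065,"z":0,"yaw":0},
    {"hand":0.0,"x":0.034,"y":-0.0065,"z":0,"yaw":0},
    {"hand":0.0,"x":0,"y":0,"z":0,"yaw":0},
    {"hand":0.0,"x":0,"y":0,"z":0,"yaw":0}
  ]
}}

```text
time: 5.7
tcp_pos: [0.5523, 0.0292, 0.2052]
orientation: [-3.14, 0.001, 1.299]
ft_force: [0.2, -0.1, -0.7]
finger_gap: 0.196
finger_force: 58.4
```

Run:
```python
from h import *
s=env.observe(); print(s["time"],s["tcp_pos"].round(4),s["orientation"].round(4),s["ft_force"].round(2))
im=eyes.snapshot("wrist"); sd=eyes.snapshot("side")
cv2.imwrite("pics/w3.png",im[...,::-1]);cv2.imwrite("pics/s3.png",sd[...,::-1])
np.save("c3.npy",eyes.calibration("wrist"),allow_pickle=True)
cv2.imwrite("pics/c3.png",cv2.hconcat([cv2.resize(im[:400,180:460],(410,586)),cv2.resize(sd[100:210,285:358],(389,586),interpolation=2)])[...,::-1])
```

```text
5.7 [0.5523 0.0292 0.2052] [-3.1396e+00  7.0000e-04  1.2987e+00] [ 0.18 -0.07 -0.75]
```

View pics/c3.png

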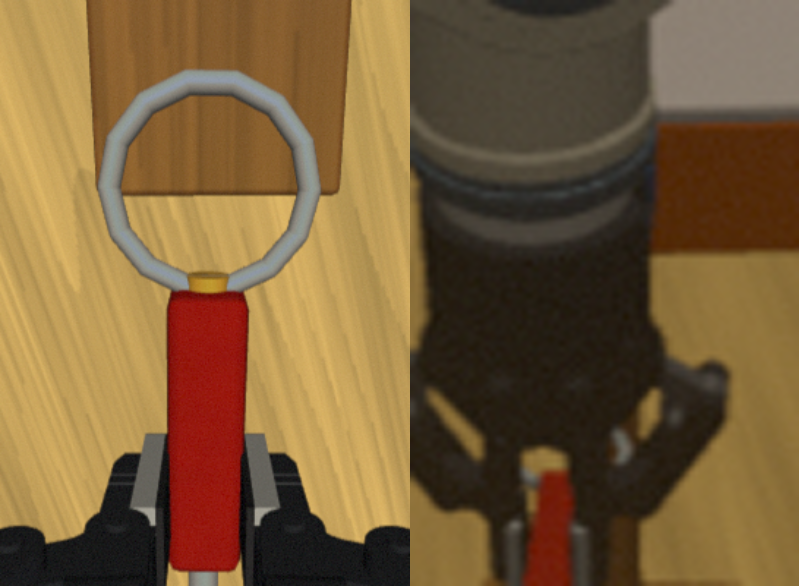

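Run:
```python
from h import *
c=np.load("c3.npy",allow_pickle=True).item(); s=env.observe()
P={k:onz("wrist",uv,.015,c)[:2] for k,uv in dict(L=(246.9,131.1),R=(412.2,131.1),L0=(240.1,0),R0=(419,0)).items()}
print({k:v.round(4) for k,v in P.items()}, np.linalg.norm(P["L"]-P["R"]))
for a,b in(("L","L0"),("R","R0")): d=P[b]-P[a]; print(np.degrees(np.arctan2(d[1],d[0])))
d=P["L"]-P["R"]; print("from near edge",np.degrees(np.arctan2(d[1],d[0]))-90, "mid",(P["L"]+P["R"])/2)
z=s["tcp_pos"][2]+.006
th=s["orientation"][2]; R=np.array([[np.cos(th),np.sin(th)],[np.sin(th),-np.cos(th)]])
for n,uv in dict(front=(325.5,56),centre=(324,124),grip=(321,291)).items():
    X=onz("wrist",uv,z if n!="grip" else z+.012,c); print(n,X.round(4),"tool",(R.T@(X-s["tcp_pos"])[:2]).round(4))
# hook points from side0 with stand dir 74deg
th=np.radians(74.2); e=np.array([np.cos(th),np.sin(th)]); mid=(P["L"]+P["R"])/2
foot=np.array([.6061,.2002])
print("foot in near-edge frame x,y", (foot-mid)@e, (foot-mid)@[e[1],-e[0]])
o=foot-.06*e
for n,x,row in(("nose lower tip",-.014,147.5),("foot of gate",-.003,160)):
    zs=np.linspace(.15,.32,341); r=[proj("side",[*(o+x*e),q])[1] for q in zs]; i=np.argmin(abs(np.array(r)-row)); print(n,zs[i],proj("side",[*(o+x*e),zs[i]]))
t=proj("top",[*(o-.014*e),.257]); print("nose in top",t)
```

```text
{'L': array([0.5135, 0.0976]), 'R': array([0.6367, 0.0626]), 'L0': array([0.5381, 0.1844]), 'R0': array([0.6601, 0.1497])} 0.12810333273489027
74.16171653307426
74.9502792637
from near edge 74.14153199587395 mid [0.57507237 0.08005812]
front [0.5789 0.1142 0.2114] tool [0.0909 0.0018]
centre [0.5731 0.0952 0.2114] tool [0.071  0.0014]
grip [0.558  0.0453 0.2234] tool [0.0188 0.0004]
foot in near-edge frame x,y 0.1240508930511468 -0.002856915840783935
nose lower tip 0.27749999999999997 [317.43172793 147.60195982]
foot of gate 0.238 [318.32131624 160.07853771]
nose in top [233.71661703 238.62346834]
```

{"api": "send_rows", "payload": {
  "steps": [
    {"hand":0.0,"x":0,"y":0,"z":-0.012,"yaw":0},
    {"hand":0.0,"x":0,"y":0,"z":-0.012,"yaw":0},
    {"hand":0.0,"x":0,"y":0,"z":-0.012,"yaw":0},
    {"hand":0.0,"x":0,"y":0,"z":-0.006,"yaw":0},
    {"hand":0.0,"x":0,"y":0,"z":0,"yaw":0},
    {"hand":0.0,"x":0,"y":0,"z":0,"yaw":0}
  ]
}}

```text
time: 6.3
tcp_pos: [0.5534, 0.0272, 0.2492]
orientation: [3.14, -0.001, 1.292]
ft_force: [0.5, -0.2, -1.5]
finger_gap: 0.198
finger_force: 58.4
```

Run:
```python
from h import *
s=env.observe(); print(s["time"],s["tcp_pos"].round(4),s["orientation"].round(4),s["ft_force"].round(2))
for z in(.26,.275,.28): print(z,onz("top",(233.2,237.5),z).round(4), onz("side",(317.8,147.5),z).round(4))
c=eyes.calibration("wrist"); im=eyes.snapshot("wrist"); cv2.imwrite("pics/w4.png",im[...,::-1])
o=np.array([.591,.1426]); th=np.radians(74.2); e=np.array([np.cos(th),np.sin(th)])
for z in (.27,.28): print("nose tip in wrist",proj("wrist",[*(o-.014*e),z],c).round(1))
g=cv2.cvtColor(im,cv2.COLOR_RGB2GRAY)
cv2.imwrite("pics/c4.png",cv2.resize(im[:300,160:480],(800,600) if 0 else (640,600))[...,::-1])
```

```text
6.3 [0.5534 0.0272 0.2492] [ 3.1399e+00 -6.0000e-04  1.2916e+00] [ 0.47 -0.15 -1.51]
0.26 [0.5881 0.1298 0.26  ] [0.5912 0.1533 0.26  ]
0.275 [0.586  0.1277 0.275 ] [0.5874 0.1326 0.275 ]
0.28 [0.5853 0.127  0.28  ] [0.5861 0.1257 0.28  ]
nose tip in wrist [336.9 -20. ]
nose tip in wrist [338.6 -32.1]
```

{"api": "send_rows", "payload": {
  "steps": [
    {"hand":0.0,"x":0.005,"y":0.001,"z":0,"yaw":0},
    {"hand":0.0,"x":0.005,"y":0.001,"z":0,"yaw":0},
    {"hand":0.0,"x":0.005,"y":0,"z":0,"yaw":0},
    {"hand":0.0,"x":0.002,"y":0,"z":0,"yaw":0},
    {"hand":0.0,"x":0.002,"y":0,"z":0,"yaw":0},
    {"hand":0.0,"x":0,"y":0,"z":0,"yaw":0},
    {"hand":0.0,"x":0,"y":0,"z":0,"yaw":0}
  ]
}}

```text
time: 6.93
tcp_pos: [0.5601, 0.0454, 0.2482]
orientation: [-3.141, 0.0, 1.292]
ft_force: [-0.6, 0.3, -1.7]
finger_gap: 0.194
finger_force: 58.4
```

Run:
```python
from h import *
s=env.observe(); print(s["time"],s["tcp_pos"].round(4),s["orientation"].round(4),s["ft_force"].round(2))
c=eyes.calibration("wrist"); im=eyes.snapshot("wrist"); cv2.imwrite("pics/w5.png",im[...,::-1])
o=np.array([.591,.1426]); th=np.radians(74.2); e=np.array([np.cos(th),np.sin(th)])
for z in (.27,.28): print("nose tip in wrist",proj("wrist",[*(o-.014*e),z],c).round(1))
cv2.imwrite("pics/c5.png",cv2.resize(im[:300,160:480],(640,600))[...,::-1])
```

```text
6.9333 [0.5601 0.0454 0.2482] [-3.1413e+00  2.0000e-04  1.2924e+00] [-0.63  0.35 -1.68]
nose tip in wrist [330.8  61.4]
nose tip in wrist [331.9  57.4]
```

View pics/c5.png

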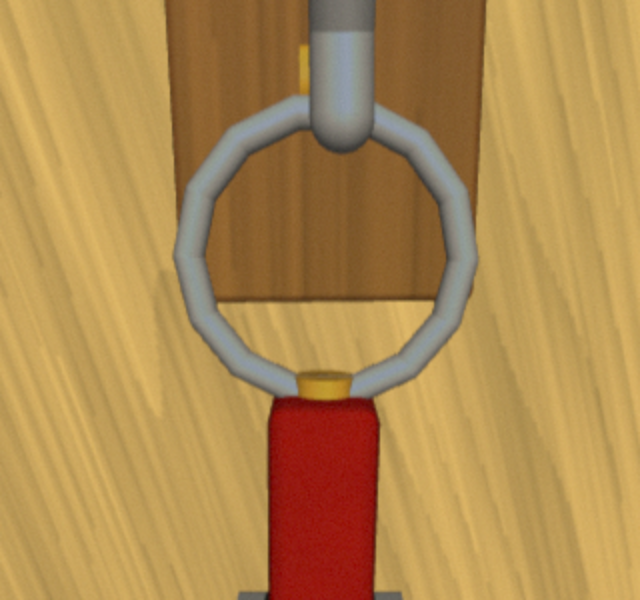

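The crop shows the nose tip at (342,150) overhanging the ring's front bar at (326,110), with the gate still ahead of it at (305,70). I shift 2 mm sideways and then feel upward.

{"api": "send_rows", "payload": {
  "steps": [
    {"hand":0.0,"x":0,"y":0.002,"z":-0.002,"yaw":0},
    {"hand":0.0,"x":0,"y":0,"z":-0.003,"yaw":0},
    {"hand":0.0,"x":0,"y":0,"z":-0.003,"yaw":0},
    {"hand":0.0,"x":0,"y":0,"z":0,"yaw":0},
    {"hand":0.0,"x":0,"y":0,"z":0,"yaw":0}
  ]
}}

```text
time: 7.4
tcp_pos: [0.5623, 0.0445, 0.2567]
orientation: [3.141, -0.0, 1.292]
ft_force: [1.1, -1.0, -1.1]
finger_gap: 0.194
finger_force: 58.4
```

{"api": "send_rows", "payload": {
  "steps": [
    {"hand":0.0,"x":0,"y":0,"z":-0.001,"yaw":0},
    {"hand":0.0,"x":0,"y":0,"z":-0.001,"yaw":0},
    {"hand":0.0,"x":0,"y":0,"z":-0.001,"yaw":0},
    {"hand":0.0,"x":0,"y":0,"z":0,"yaw":0},
    {"hand":0.0,"x":0,"y":0,"z":0,"yaw":0}
  ]
}}

```text
time: 7.82
tcp_pos: [0.5622, 0.0447, 0.2594]
orientation: [3.141, -0.0, 1.292]
ft_force: [-0.5, -0.6, -1.7]
finger_gap: 0.192
finger_force: 58.4
```

{"api": "send_rows", "payload": {
  "steps": [
    {"hand":0.0,"x":0,"y":0,"z":-0.001,"yaw":0},
    {"hand":0.0,"x":0,"y":0,"z":-0.001,"yaw":0},
    {"hand":0.0,"x":0,"y":0,"z":0,"yaw":0}
  ]
}}

```text
time: 8.07
tcp_pos: [0.5622, 0.0447, 0.2615]
orientation: [3.141, -0.0, 1.292]
ft_force: [0.2, 0.2, -1.2]
finger_gap: 0.194
finger_force: 58.4
```

{"api": "send_rows", "payload": {
  "steps": [
    {"hand":0.0,"x":0,"y":0,"z":-0.001,"yaw":0},
    {"hand":0.0,"x":0,"y":0,"z":-0.001,"yaw":0},
    {"hand":0.0,"x":0,"y":0,"z":0,"yaw":0}
  ]
}}

```text
time: 8.32
tcp_pos: [0.5623, 0.0447, 0.2636]
orientation: [3.141, -0.0, 1.292]
ft_force: [-0.0, -0.6, -0.9]
finger_gap: 0.194
finger_force: 58.4
```

Ring is now at z ≈ 0.268 with no contact. I continue in 1 mm steps.

{"api": "send_rows", "payload": {
  "steps": [
    {"hand":0.0,"x":0,"y":0,"z":-0.001,"yaw":0},
    {"hand":0.0,"x":0,"y":0,"z":0,"yaw":0}
  ]
}}

```text
time: 8.48
tcp_pos: [0.5622, 0.0446, 0.2645]
orientation: [3.141, -0.0, 1.292]
ft_force: [-0.1, 0.4, -0.9]
finger_gap: 0.193
finger_force: 58.4
```

{"api": "send_rows", "payload": {
  "steps": [
    {"hand":0.0,"x":0,"y":0,"z":-0.001,"yaw":0},
    {"hand":0.0,"x":0,"y":0,"z":0,"yaw":0}
  ]
}}

```text
time: 8.65
tcp_pos: [0.5622, 0.0447, 0.2655]
orientation: [3.141, -0.0, 1.292]
ft_force: [-0.9, 0.4, -0.4]
finger_gap: 0.193
finger_force: 58.4
```

{"api": "send_rows", "payload": {
  "steps": [
    {"hand":0.0,"x":0,"y":0,"z":-0.001,"yaw":0},
    {"hand":0.0,"x":0,"y":0,"z":0,"yaw":0}
  ]
}}

```text
time: 8.82
tcp_pos: [0.5622, 0.0447, 0.2665]
orientation: [3.141, -0.0, 1.292]
ft_force: [0.2, 0.5, -0.8]
finger_gap: 0.196
finger_force: 58.4
```

{"api": "send_rows", "payload": {
  "steps": [
    {"hand":0.0,"x":0,"y":0,"z":-0.001,"yaw":0},
    {"hand":0.0,"x":0,"y":0,"z":0,"yaw":0}
  ]
}}

```text
time: 8.98
tcp_pos: [0.5622, 0.0446, 0.2675]
orientation: [3.141, -0.0, 1.292]
ft_force: [0.0, 0.1, -1.3]
finger_gap: 0.194
finger_force: 58.4
```

{"api": "send_rows", "payload": {
  "steps": [
    {"hand":0.0,"x":0,"y":0,"z":-0.001,"yaw":0},
    {"hand":0.0,"x":0,"y":0,"z":0,"yaw":0}
  ]
}}

```text
time: 9.15
tcp_pos: [0.5621, 0.0446, 0.2683]
orientation: [-3.141, 0.0, 1.292]
ft_force: [0.1, 1.1, -2.5]
finger_gap: 0.193
finger_force: 58.4
```

Run:
```python
from h import *
s=env.observe(); print(s["time"],s["tcp_pos"].round(4),s["ft_force"].round(2),s["ft_torque"].round(3))
im=eyes.snapshot("wrist"); cv2.imwrite("pics/c6.png",cv2.resize(im[:200,200:440],(600,500))[...,::-1])
```

```text
9.15 [0.5621 0.0446 0.2683] [ 0.1   1.07 -2.53] [-0.125  0.036 -0.008]
```

View pics/c6.png

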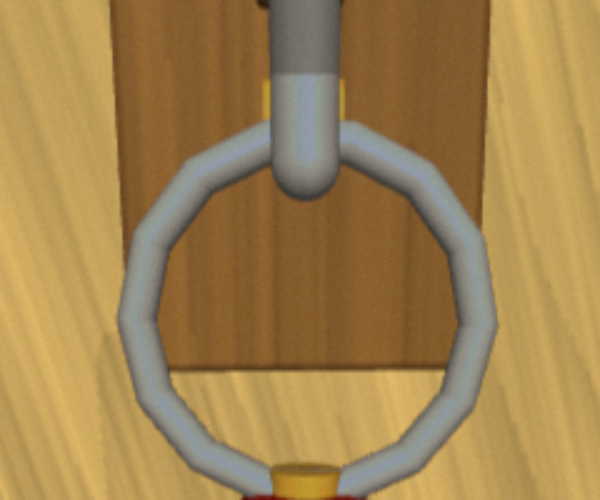

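The ring is centred under the nose (306,150), and the gate shows evenly on both sides. First sign of contact is Fz −2.5 N; one more small step to confirm.

{"api": "send_rows", "payload": {
  "steps": [
    {"hand":0.0,"x":0,"y":0,"z":-0.0005,"yaw":0},
    {"hand":0.0,"x":0,"y":0,"z":0,"yaw":0}
  ]
}}

```text
time: 9.37
tcp_pos: [0.562, 0.0446, 0.2687]
orientation: [-3.141, 0.0, 1.292]
ft_force: [-0.3, 0.6, -2.3]
finger_gap: 0.194
finger_force: 58.3
```

Run:
```python
from h import *
s=env.observe(); print(s["time"],s["tcp_pos"].round(4),s["ft_force"].round(2),s["ft_torque"].round(3))
```

```text
9.3667 [0.562  0.0446 0.2687] [-0.29  0.57 -2.35] [-0.111 -0.004 -0.003]
```

{"api": "send_rows", "payload": {
  "steps": [
    {"hand":0.0,"x":0,"y":0,"z":-0.001,"yaw":0},
    {"hand":0.0,"x":0,"y":0,"z":0,"yaw":0}
  ]
}}

```text
time: 9.53
tcp_pos: [0.5619, 0.0446, 0.2695]
orientation: [-3.141, 0.0, 1.292]
ft_force: [0.7, 0.9, -4.2]
finger_gap: 0.197
finger_force: 58.3
```

Run:
```python
from h import *
s=env.observe(); print(s["time"],s["tcp_pos"].round(4),s["ft_force"].round(2),s["ft_torque"].round(3))
```

```text
9.5333 [0.5619 0.0446 0.2695] [ 0.68  0.93 -4.23] [-0.243  0.007 -0.092]
```

Contact is confirmed at TCP z ≈ 0.268. I back down about 3.5 mm and push inward.

{"api": "send_rows", "payload": {
  "steps": [
    {"hand":0.0,"x":0,"y":0,"z":0.0038,"yaw":0},
    {"hand":0.0,"x":0,"y":0,"z":0,"yaw":0},
    {"hand":0.0,"x":0.003,"y":0,"z":0,"yaw":0},
    {"hand":0.0,"x":0.003,"y":0,"z":0,"yaw":0},
    {"hand":0.0,"x":0.003,"y":0,"z":0,"yaw":0},
    {"hand":0.0,"x":0.003,"y":0,"z":0,"yaw":0},
    {"hand":0.0,"x":0,"y":0,"z":0,"yaw":0}
  ]
}}

```text
time: 10.12
tcp_pos: [0.5655, 0.0565, 0.266]
orientation: [3.142, 0.0, 1.292]
ft_force: [-0.8, -2.7, -0.6]
finger_gap: 0.194
finger_force: 58.8
```

{"api": "send_rows", "payload": {
  "steps": [
    {"hand":0.0,"x":0.002,"y":0,"z":0,"yaw":0},
    {"hand":0.0,"x":0.002,"y":0,"z":0,"yaw":0},
    {"hand":0.0,"x":0.002,"y":0,"z":0,"yaw":0},
    {"hand":0.0,"x":0,"y":0,"z":0,"yaw":0}
  ]
}}

```text
time: 10.45
tcp_pos: [0.5677, 0.0627, 0.2665]
orientation: [3.14, -0.001, 1.292]
ft_force: [-0.1, 0.3, -0.1]
finger_gap: 0.19
finger_force: 58.8
```

Run:
```python
from h import *
s=env.observe(); print(s["time"],s["tcp_pos"].round(4),s["ft_force"].round(2),s["ft_torque"].round(3))
im=eyes.snapshot("wrist"); cv2.imwrite("pics/c7.png",cv2.resize(im[:300,180:460],(640,600) if 0 else (560,600))[...,::-1])
s=env.observe(); print(s["ft_force"].round(2),s["ft_torque"].round(3))
```

```text
10.45 [0.5677 0.0627 0.2665] [-0.14  0.32 -0.15] [ 0.004  0.001 -0.041]
[ 0.19 -0.57 -0.61] [-0.026 -0.01  -0.05 ]
```

View pics/c7.png

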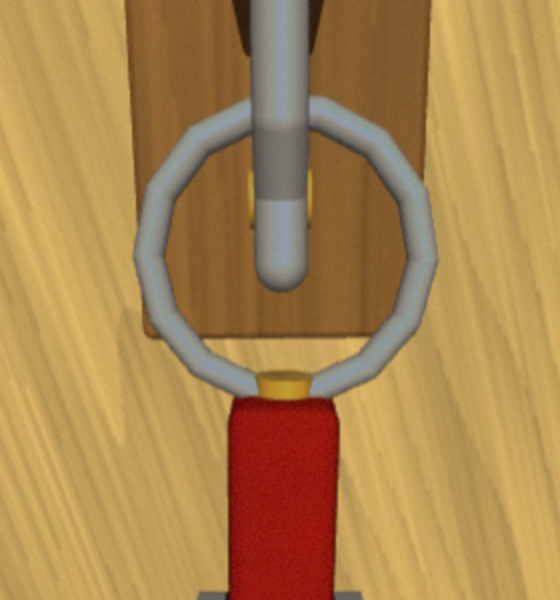

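The ring's front bar at c7 (285,110) lies beyond the brass part at (280,200), and the push force is gone, so the gate has apparently snapped shut. I go 4 mm deeper, then pull back to feel for the gate's inner side.

{"api": "send_rows", "payload": {
  "steps": [
    {"hand":0.0,"x":0.002,"y":0,"z":0,"yaw":0},
    {"hand":0.0,"x":0.002,"y":0,"z":0,"yaw":0},
    {"hand":0.0,"x":0,"y":0,"z":0,"yaw":0},
    {"hand":0.0,"x":0,"y":0,"z":0,"yaw":0}
  ]
}}

```text
time: 10.83
tcp_pos: [0.5682, 0.0661, 0.2659]
orientation: [-3.141, -0.0, 1.292]
ft_force: [0.7, 0.1, -1.1]
finger_gap: 0.193
finger_force: 58.8
```

{"api": "send_rows", "payload": {
  "steps": [
    {"hand":0.0,"x":-0.002,"y":0,"z":0,"yaw":0},
    {"hand":0.0,"x":-0.002,"y":0,"z":0,"yaw":0},
    {"hand":0.0,"x":-0.002,"y":0,"z":0,"yaw":0},
    {"hand":0.0,"x":-0.002,"y":0,"z":0,"yaw":0},
    {"hand":0.0,"x":0,"y":0,"z":0,"yaw":0}
  ]
}}

```text
time: 11.25
tcp_pos: [0.5658, 0.0576, 0.266]
orientation: [-3.142, 0.0, 1.292]
ft_force: [-0.0, -0.2, -0.8]
finger_gap: 0.199
finger_force: 58.8
```

{"api": "send_rows", "payload": {
  "steps": [
    {"hand":0.0,"x":-0.001,"y":0,"z":0,"yaw":0},
    {"hand":0.0,"x":-0.001,"y":0,"z":0,"yaw":0},
    {"hand":0.0,"x":0,"y":0,"z":0,"yaw":0}
  ]
}}

```text
time: 11.5
tcp_pos: [0.5654, 0.056, 0.266]
orientation: [-3.142, 0.0, 1.292]
ft_force: [-0.8, -0.1, -0.6]
finger_gap: 0.188
finger_force: 58.8
```

{"api": "send_rows", "payload": {
  "steps": [
    {"hand":0.0,"x":-0.001,"y":0,"z":0,"yaw":0},
    {"hand":0.0,"x":-0.001,"y":0,"z":0,"yaw":0},
    {"hand":0.0,"x":0,"y":0,"z":0,"yaw":0}
  ]
}}

```text
time: 11.75
tcp_pos: [0.5652, 0.055, 0.2661]
orientation: [3.141, -0.002, 1.292]
ft_force: [0.6, 5.0, -1.8]
finger_gap: 0.192
finger_force: 58.8
```

{"api": "send_rows", "payload": {
  "steps": [
    {"hand":0.0,"x":-0.001,"y":0,"z":0,"yaw":0},
    {"hand":0.0,"x":0,"y":0,"z":0,"yaw":0}
  ]
}}

```text
time: 11.92
tcp_pos: [0.5651, 0.0547, 0.2661]
orientation: [3.141, -0.003, 1.292]
ft_force: [1.8, 7.7, -3.1]
finger_gap: 0.194
finger_force: 58.7
```

Pulling back meets 7.7 N from the shut gate, so the ring is captured. I move 8 mm in, lower 18 mm slowly, check the forces, then release.

{"api": "send_rows", "payload": {
  "steps": [
    {"hand":0.0,"x":0.004,"y":0,"z":0,"yaw":0},
    {"hand":0.0,"x":0.005,"y":0,"z":0,"yaw":0},
    {"hand":0.0,"x":0,"y":0,"z":0.003,"yaw":0},
    {"hand":0.0,"x":0,"y":0,"z":0.003,"yaw":0},
    {"hand":0.0,"x":0,"y":0,"z":0.003,"yaw":0},
    {"hand":0.0,"x":0,"y":0,"z":0,"yaw":0}
  ]
}}

```text
time: 12.42
tcp_pos: [0.5665, 0.0617, 0.256]
orientation: [-3.14, 0.001, 1.292]
ft_force: [0.6, -0.1, -1.5]
finger_gap: 0.195
finger_force: 58.8
```

{"api": "send_rows", "payload": {
  "steps": [
    {"hand":0.0,"x":0,"y":0,"z":0.003,"yaw":0},
    {"hand":0.0,"x":0,"y":0,"z":0.003,"yaw":0},
    {"hand":0.0,"x":0,"y":0,"z":0.003,"yaw":0},
    {"hand":0.0,"x":0,"y":0,"z":0,"yaw":0},
    {"hand":0.0,"x":0,"y":0,"z":0,"yaw":0}
  ]
}}

```text
time: 12.83
tcp_pos: [0.5669, 0.0619, 0.2477]
orientation: [-3.141, 0.0, 1.292]
ft_force: [0.6, 0.7, -1.1]
finger_gap: 0.194
finger_force: 58.8
```

{"api": "send_rows", "payload": {
  "steps": [
    {"hand":0.03,"x":0,"y":0,"z":0,"yaw":0},
    {"hand":0.06,"x":0,"y":0,"z":0,"yaw":0},
    {"hand":0.07,"x":0,"y":0,"z":0,"yaw":0},
    {"hand":0.07,"x":0,"y":0,"z":0,"yaw":0},
    {"hand":0.07,"x":0,"y":0,"z":0,"yaw":0},
    {"hand":0.07,"x":0,"y":0,"z":0,"yaw":0},
    {"hand":0.07,"x":0,"y":0,"z":0,"yaw":0},
    {"hand":0.07,"x":0,"y":0,"z":0,"yaw":0}
  ]
}}

```text
time: 13.5
tcp_pos: [0.5671, 0.0619, 0.2481]
orientation: [3.142, -0.0, 1.292]
ft_force: [0.5, 1.0, 0.2]
finger_gap: 0.818
finger_force: 0.0
```

{"api": "send_rows", "payload": {
  "steps": [
    {"hand":0.07,"x":-0.01,"y":0,"z":0,"yaw":0},
    {"hand":0.07,"x":-0.015,"y":0,"z":0,"yaw":0},
    {"hand":0.07,"x":-0.02,"y":0,"z":0,"yaw":0},
    {"hand":0.07,"x":-0.03,"y":0,"z":0,"yaw":0},
    {"hand":0.07,"x":-0.035,"y":0,"z":0,"yaw":0},
    {"hand":0.07,"x":-0.04,"y":0,"z":0,"yaw":0},
    {"hand":0.07,"x":-0.04,"y":0,"z":0,"yaw":0},
    {"hand":0.07,"x":-0.03,"y":0,"z":0,"yaw":0}
  ]
}}

```text
time: 14.17
tcp_pos: [0.5051, -0.1523, 0.2481]
orientation: [3.142, 0.001, 1.292]
ft_force: [0.1, 0.3, -0.0]
finger_gap: 0.816
finger_force: 0.0
```

{"api": "send_rows", "payload": {
  "steps": [
    {"hand":0.07,"x":0,"y":-0.04,"z":0,"yaw":0},
    {"hand":0.07,"x":0,"y":-0.04,"z":0,"yaw":0},
    {"hand":0.07,"x":0,"y":-0.04,"z":0,"yaw":0},
    {"hand":0.07,"x":0,"y":-0.04,"z":0,"yaw":0},
    {"hand":0.07,"x":0,"y":0,"z":0,"yaw":0},
    {"hand":0.07,"x":0,"y":0,"z":0,"yaw":0},
    {"hand":0.07,"x":0,"y":0,"z":0,"yaw":0},
    {"hand":0.07,"x":0,"y":0,"z":0,"yaw":0}
  ]
}}

```text
time: 14.83
tcp_pos: [0.3541, -0.1062, 0.2485]
orientation: [3.14, 0.0, 1.292]
ft_force: [0.7, 0.9, -0.2]
finger_gap: 0.819
finger_force: 0.0
```

Run:
```python
from h import *
s=env.observe(); print(s["time"],s["tcp_pos"].round(4),s["ft_force"].round(2))
t=eyes.snapshot("top"); im=eyes.snapshot("side"); cv2.imwrite("pics/s8.png",im[...,::-1]); cv2.imwrite("pics/t8.png",t[...,::-1])
cv2.imwrite("pics/c8.png",cv2.hconcat([cv2.resize(im[90:450,200:480],(460,590)),cv2.resize(t[110:310,180:280],(295,590))])[...,::-1])
```

```text
14.8333 [ 0.3541 -0.1062  0.2485] [ 0.72  0.88 -0.16]
```

View pics/c8.png

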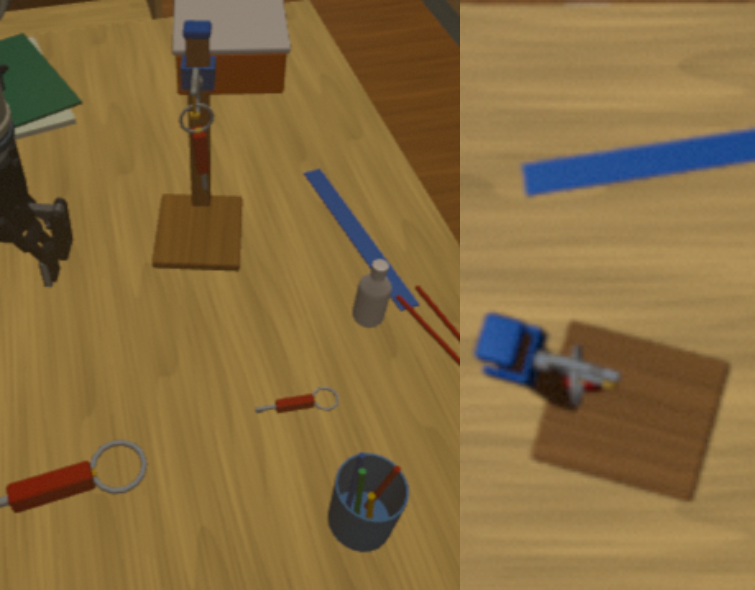

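The key hangs by its ring on the hook: ring at c8 (197,118), red grip below at (200,150). The bottle and cup stand in place. I let it settle and hand in.

{"api": "send_rows", "payload": {
  "steps": [
    {"hand":0.07,"x":0,"y":0,"z":0,"yaw":0},
    {"hand":0.07,"x":0,"y":0,"z":0,"yaw":0},
    {"hand":0.07,"x":0,"y":0,"z":0,"yaw":0},
    {"hand":0.07,"x":0,"y":0,"z":0,"yaw":0},
    {"hand":0.07,"x":0,"y":0,"z":0,"yaw":0},
    {"hand":0.07,"x":0,"y":0,"z":0,"yaw":0},
    {"hand":0.07,"x":0,"y":0,"z":0,"yaw":0},
    {"hand":0.07,"x":0,"y":0,"z":0,"yaw":0}
  ]
}}

```text
time: 15.6
tcp_pos: [0.3527, -0.1055, 0.248]
orientation: [3.142, 0.0, 1.292]
ft_force: [0.7, 0.4, -0.0]
finger_gap: 0.822
finger_force: 0.0
```

{"api": "send_rows", "payload": {
  "steps": [
    {"hand":0.07,"x":0,"y":0,"z":0,"yaw":0},
    {"hand":0.07,"x":0,"y":0,"z":0,"yaw":0},
    {"hand":0.07,"x":0,"y":0,"z":0,"yaw":0},
    {"hand":0.07,"x":0,"y":0,"z":0,"yaw":0},
    {"hand":0.07,"x":0,"y":0,"z":0,"yaw":0},
    {"hand":0.07,"x":0,"y":0,"z":0,"yaw":0},
    {"hand":0.07,"x":0,"y":0,"z":0,"yaw":0},
    {"hand":0.07,"x":0,"y":0,"z":0,"yaw":0}
  ]
}}

```text
time: 16.27
tcp_pos: [0.3527, -0.1055, 0.248]
orientation: [3.142, -0.0, 1.292]
ft_force: [-0.3, -0.2, -0.6]
finger_gap: 0.818
finger_force: 0.0
```

Run:
```python
from h import *
a=cv2.imread("pics/s8.png")[...,::-1].astype(int); m=[]
for i in range(6):
    im=eyes.snapshot("side"); p=np.argwhere((im[150:215,300:345,0].astype(int)>1.8*im[150:215,300:345,1])&(im[150:215,300:345,0]>60)); m.append((p.mean(0)[::-1]+[300,150]).round(1).tolist()+[len(p)])
print(m, env.observe()["time"])
```

```text
[[319.9, 183.6, 199], [319.8, 182.9, 197], [319.9, 182.2, 201], [320.2, 181.8, 204], [320.5, 181.5, 199], [320.7, 181.8, 206]] 16.5667
```

Still swinging by about 2 px, so I wait a few seconds more.

Run:
```python
from h import *
m=[]
for i in range(80):
    im=eyes.snapshot("side").astype(int)[150:215,300:345]; p=np.argwhere((im[...,0]>1.8*im[...,1])&(im[...,0]>60)); m.append(p.mean(0)[::-1]+[300,150])
m=np.array(m); print(np.ptp(m[:20],0),np.ptp(m[-20:],0),m[-1],env.observe()["time"])
print(env.job_done())
```

```text
[0.54888614 1.96796458] [0.13880052 0.38602586] [320.30097087 182.35436893] 20.5667
the job is handed in; nothing more can be done
None
```

The middle-sized red key hangs freely by its ring on the snap hook with the gate shut behind it; the highest hook force I read was about 8 N, and the job was handed in at 20.6 s.

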